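# Lay out the fresh grinding set and take off the paste grinder's cap

## Robot

A 6-joint arm with a two-finger parallel gripper is mounted at the origin on the work surface. World frame = base frame: x ahead of the robot, y to its left, z up, the work surface at z = 0. Lengths are in m, angles in rad, forces in N, time in s.
With the tool pointing down it reaches from about 0.3 to 0.875 m from the base axis. Payload 6.4 kg.
Tool frame: the origin (TCP) lies at the very end of the fingers, on their centre line; the grasp point (between the pads) lies 19 mm behind it; z points along the fingers, y is the direction in which the jaws open and shut (so a half turn about z gives the same grasp; the last joint's range is limited). The gripper opens to 85 mm and grips with 20 to 120 N. Pads are 22 mm wide; open, the fingers measure 114 mm over their backs; the gripper's body (76 mm by 85 mm) begins 54 mm behind the grasp point. The pads swing forward as they close: fully open they stand 13 mm farther back than shut.
Start: joints at [0.975, 0.181, 1.607, -0, 1.354, -0.206], TCP at [0.218, 0.532, 0.231] pointing down, gripper open.
Joint ranges: [-2.99, 2.99], [-0.89, 2.07], [0.3, 2.58], [-1.14, 4.28], [0, 2.63], [-3.12, 3.12]. Speed limits (rad/s): [2.57, 2.57, 3.01, 3.14, 3.14, 3.14].

## Interface

Orientations are given as [roll, pitch, yaw] about the fixed x, y, z axes, in that order (R = Rz(yaw) Ry(pitch) Rx(roll)).
In Python, from workcell import arm, command_gripper, inverse_kinematics, imaging, ticket, monitor gives the robot as it stands. Calls block until the motion is done:
- arm.move_pose(position, orientation): joint-space move of the TCP to a pose.
- arm.movel(position, rot=None, v=0.15): straight line of the TCP; rot=None keeps the orientation; v is the mean speed in m/s.
- arm.set_joints(angles): joint-space move.
- command_gripper(opening, force=None): finger opening in m; force is the grip in N (None keeps the last); returns when the fingers have stopped.
- arm.dwell(seconds).
- inverse_kinematics(position, orientation): joint angles nearest the present ones, or None.
- imaging.camera(name): name is "scene" or "top" or "wrist"; returns (picture, depth): 420x560x3 uint8, red, green, blue; 420x560 float32, m along the optical axis (not along the pixel's ray), 0 where there is no reading.
- imaging.camera_model(name): a dict with "intrinsics" (3x3 intrinsics, pixels), "rvec" (rotation vector, rad) and "tvec" (3), from world to camera coordinates, as OpenCV has them; the wrist camera has in their place "T_tool_cam" (4x4, takes a point from camera to tool coordinates, whose origin is the TCP and whose axes are the flange's). Camera axes: x right, y down, z forward; pixel columns grow to the right and rows downward; lengths in m; the calibration is good to about 2 mm. The wrist camera is an equidistant fisheye: a pixel r from the principal point sees the ray r / f radians off the axis. A picture is of the moment at which its call begins: read the wrist's pose just before it. camera_model takes no time and is no camera call.
A pose or a line that the arm cannot do raises arm.MotionError and nothing moves.
- ticket.job_done(): hands the job in, once; it reports no verdict.
Readings, each from a call of its own:
- monitor.get_t(): time.
- monitor.get_qpos(): joint angles.
- monitor.get_joint_velocities(): joint speeds.
- monitor.get_effort(): joint torques, N m.
- monitor.get_position(): TCP position.
- monitor.get_ee_rot(): TCP orientation.
- monitor.get_wrist_force(): force on the tool from outside, world axes, zero at the start.
- monitor.get_torque(): the same for the moment, N m.
- monitor.get_width(): finger opening in m.
Only numpy, scipy, OpenCV 4.12 (cv2) and the standard library are available. Lean on these libraries where they do the work, as an engineer would, in place of code of your own. Each camera call takes 0.05 s, during which the arm holds its last target.

## Task

We are changing the grinding set of the curry-paste grinder. First complete the fresh set in the blue holder, between its four posts: the white spacer ring flat on the brass body that is already there, then the dark steel top disc flat on the spacer. Then unscrew the grinder's black cap - nobody remembers whether its thread is right- or left-handed, so try both ways - and finish holding it level in the gripper straight above its neck, lifted well clear by about 8 cm, so that I can swap the set underneath; do not put it down or let go, and leave the other kitchen things where they are.

Things in the scene. Friction and masses are not known exactly. Their poses are not given: they have to be found in the camera images.
- holder: Blue square set holder, fixed to the table: plate 100 x 100 mm, 10 mm thick, origin at the centre of its underside on the table, x and y along its sides, z up. Four upright round-topped aluminium posts of 8 mm diameter stand at (+-23.35, +-23.35) mm from its centre and end 62 mm above the table; a circle of 58 mm diameter fits between them.
- pocket (a point): Centre of the top face of the holder's plate, between the posts, 10 mm above the table; axes as the holder's. Between neighbouring posts there is a 38 mm gap, on the holder's +x, -x, +y and -y sides, so fingers that close along its x or y axis pass between the posts.
- burr_body: Brass solid disc, 54 mm diameter, 20 mm high, loose, already flat on the holder's plate between the posts; origin at the centre of its underside, z up. Leave it there.
- spacer: White plastic ring, 54 mm outer and 28 mm inner diameter, 20 mm high, about 50 g, flat on the table; origin at the centre of its underside, z up. Belongs on the brass body (underside then 20 mm above the pocket point).
- top_disc: Dark steel solid disc with light grooves on top, 54 mm diameter, 18 mm high, about 200 g, flat on the table; origin at the centre of its underside, z up. Belongs on the spacer (underside then 40 mm above the pocket point).
- mill: Cream paste grinder, fixed to the table; origin on the table straight under its neck axis, z up. Body 150 mm along its x, from -180 to +80 mm along its y, 75 mm high. A steel collar of 72 mm diameter round the neck rises to 90 mm. A dark round gear housing, 68 mm diameter, stands 115 mm from the neck axis along the mill's -y; its top is 118 mm above the table.
- neck (a point): On the neck axis at the top of the steel collar, 90 mm above the table; axes as the mill's, z up.
- cap: Black round ribbed cap, 56 mm diameter, 42 mm high, about 120 g, with a red top and a white pointer bar from its centre along its +x axis; loose, screwed on the grinder's neck. Origin at the centre of its underside, which rests on the collar (at point neck), z up along the neck axis. At the start its x axis lies along the mill's x axis within 0.04 rad.
- cap_top (a point): Centre of the cap's top, 42 mm above its underside. Thread: in the loosening sense the cap turns easily at the same height, is free after 0.75 rad and meets an end stop at 1.75 rad; the other way it jams within 0.25 rad and the fingers slip round it. Loosening sense differs from start to start and cannot be seen. Until free it lifts only 2 mm; the threaded core inside is 21 mm high.
- spice_jar: Bystander: small amber jar with red lid, 44 mm diameter, 75 mm high; origin at the centre of its underside.
- sauce_dish: Bystander: white dish, 68 mm diameter, 26 mm high; origin at the centre of its underside.
- tumbler: Bystander: empty glass, 62 mm diameter, 110 mm high; origin at the centre of its underside.
- spoon: Bystander: steel spoon lying flat, 170 mm long along its x axis.
- sauce_bottle: Bystander: green bottle, 60 mm diameter, 190 mm high; origin at the centre of its underside.
Not all that is in view belongs to the job. Leave any turquoise look-alike of the spacer alone.

How it is judged:
By the outcome, as a careful person would: the job done as asked, in the order asked, and still so for the second after the job is handed in, while the arm keeps its last pose, push and grip.
It also fails if it takes over 64 s, if anything falls off the work surface, if the arm or the gripper's body presses on something with over 40 N, if the wrist force passes 120 N, or if a joint passes its speed limit or range.

## Working session

There is one attempt and no reset: what is moved stays moved. The work goes in short steps, each a Python script; the robot and the scene stay as the last script left them, time stands still between calls to the robot, and variables do not carry over. Pictures are saved under pics/ and viewed, and the job is handed in when it is done.

```bash
ls; mkdir -p pics; cat > h.py <<'E'
import numpy as np, cv2
from workcell import arm, command_gripper, inverse_kinematics, imaging, ticket, monitor
def save(n,im): cv2.imwrite('pics/'+n,cv2.cvtColor(im,cv2.COLOR_RGB2BGR))
E
python3 - <<'E'
from h import *
for n in ['scene','top']:
    p,d=imaging.camera(n); save(n+'0.png',p); np.savez('/tmp/'+n+'0.npz',p=p,d=d)
    m=imaging.camera_model(n); print(n,m); 
    R=cv2.Rodrigues(np.array(m['rvec'],float))[0]; print(-R.T@np.array(m['tvec']).ravel())
print(imaging.camera_model('wrist'),monitor.get_t(),monitor.get_position(),monitor.get_ee_rot(),monitor.get_width())
E
```

```text
pics
scene {'intrinsics': array([[434.61004939,   0.        , 270.69137451],
       [  0.        , 434.61004939, 201.60443768],
       [  0.        ,   0.        ,   1.        ]]), 'rvec': array([ 2.29410413,  0.70393058, -0.28939859]), 'tvec': array([-0.53657827, -0.15112136,  1.35838982])}
[ 1.03676118 -0.5604652   0.87577499]
top {'intrinsics': array([[403.30268368,   0.        , 278.74616317],
       [  0.        , 403.30268368, 211.83768502],
       [  0.        ,   0.        ,   1.        ]]), 'rvec': array([ 1.94259259, -2.26072693,  0.25871954]), 'tvec': array([0.10547368, 0.59866419, 0.83879011])}
[0.40409548 0.04422934 0.95280793]
{'intrinsics': array([[325.1922621 ,   0.        , 285.36389034],
       [  0.        , 325.1922621 , 212.28162182],
       [  0.        ,   0.        ,   1.        ]]), 'T_tool_cam': array([[ 5.02948603e-04, -9.61812438e-01, -2.73708934e-01,
         6.94990961e-02],
       [ 9.99999726e-01,  6.32231002e-04, -3.84127674e-04,
         7.30233416e-04],
       [ 5.42506048e-04, -2.73708666e-01,  9.61812493e-01,
        -1.43094639e-01],
       [ 0.00000000e+00,  0.00000000e+00,  0.00000000e+00,
         1.00000000e+00]])} 0.1 [0.21819269 0.5314638  0.23048988] [-3.14007028e+00 -3.46107809e-04  2.75179080e+00] 0.08554446761211261
```

View pics/scene0.png

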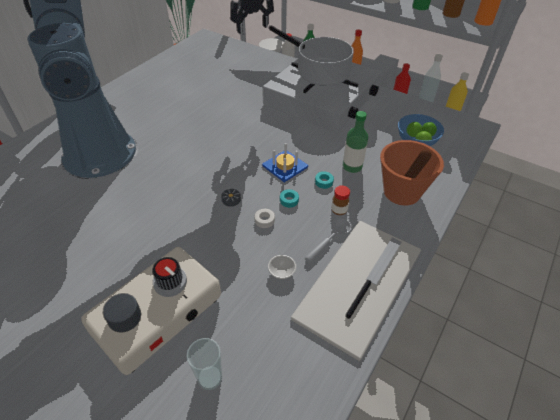

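View pics/top0.png

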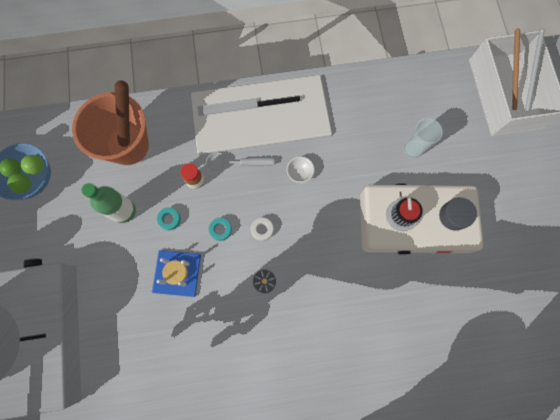

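The top view shows the white spacer near (262,229), the dark disc near (264,281), the blue holder near (177,272), and the cap near (409,210). There are turquoise look-alikes at (220,229) and (168,218). I'll enlarge these areas.

```bash
python3 - <<'E'
import numpy as np,cv2
p=np.load('/tmp/top0.npz')['p']
def crop(x,y,w,h,s,n):
    c=cv2.resize(p[y:y+h,x:x+w],None,fx=s,fy=s,interpolation=cv2.INTER_CUBIC)
    cv2.imwrite('pics/'+n,cv2.cvtColor(c,cv2.COLOR_RGB2BGR))
crop(145,205,140,100,5.0,'c1.png')
crop(355,170,130,95,6,'c2.png')
E
```

```text
(no output)
```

View pics/c1.png

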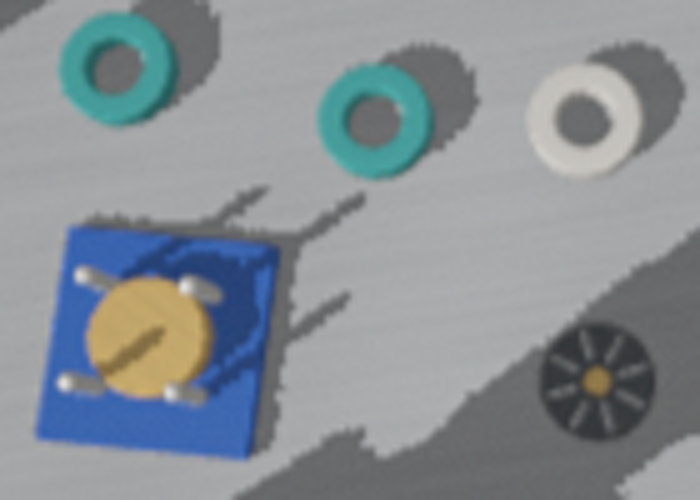

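View pics/c2.png

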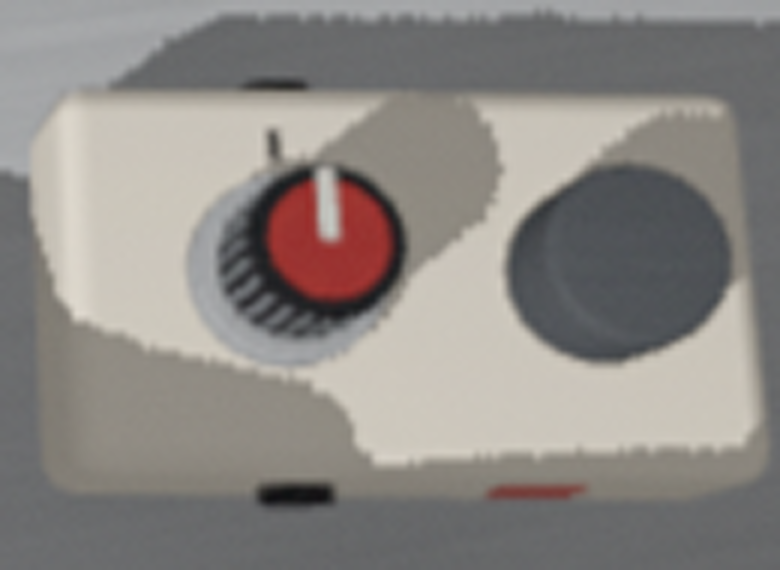

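```bash
cat >> h.py <<'E'
def unproj(n,uv,z):
    m=imaging.camera_model(n); R=cv2.Rodrigues(np.array(m['rvec'],float))[0]; t=np.array(m['tvec']).ravel()
    uv=np.array(uv,float).reshape(-1,2); K=m['intrinsics']
    r=np.c_[(uv-K[[0,1],[2,2]])/K[0,0],np.ones(len(uv))]@R; c=-R.T@t
    return c+r*((z-c[2])/r[:,2])[:,None]
E
python3 - <<'E'
from h import *
def c1(l): return (np.array(l,float)+.5)/5-.5+[145,205]
def c2(l): return (np.array(l,float)+.5)/6-.5+[355,170]
np.set_printoptions(precision=4,suppress=True)
D=np.load('/tmp/top0.npz')['d']
def show(n,uv,z):
    P=unproj('top',uv,z); print(n,P.tolist() if 0 else P[:,:2].round(4).tolist()); 
    # depth height
    m=imaging.camera_model('top');R=cv2.Rodrigues(m['rvec'])[0];t=m['tvec'];K=m['intrinsics']
    for u in np.atleast_2d(uv):
        d=D[int(round(u[1])),int(round(u[0]))]; pc=d*np.array([(u[0]-K[0,2])/K[0,0],(u[1]-K[1,2])/K[0,0],1]); print('   z by depth',(R.T@(pc-t)).round(4))
    return P
show('spacer',c1([[584,119]]),.02)
a=show('spacer edges',c1([[527,119],[641,119],[584,62],[584,178]]),.02); print(np.linalg.norm(a[0]-a[1]),np.linalg.norm(a[2]-a[3]))
show('disc',c1([[598,380]]),.018)
show('body',c1([[150,336]]),.03)
a=show('plate',c1([[68,227],[280,245],[250,458],[37,438]]),.01); print(a.mean(0),[np.linalg.norm(a[i]-a[i-1]) for i in range(4)],[np.degrees(np.arctan2(*(a[i]-a[i-1])[[1,0]])) for i in range(4)])
a=show('posts',c1([[84,274],[190,287],[173,392],[66,382]]),.06); print(a.mean(0),[np.linalg.norm(a[i]-a[i-1]) for i in range(4)],[np.degrees(np.arctan2(*(a[i]-a[i-1])[[1,0]])) for i in range(4)])
a=show('cap, tip',c2([[331,240],[325,168]]),.132); v=(a[1]-a[0]); print(np.degrees(np.arctan2(v[1],v[0])))
a2=show('housing',c2([[642,260]]),.118); v=(a2[0]-a[0]);print(np.degrees(np.arctan2(v[1],v[0])),np.linalg.norm(v[:2]))
E
```

```text
spacer [[0.5856, 0.0589]]
   z by depth [0.5892 0.0592 0.0013]
spacer edges [[0.5896, 0.0854], [0.5815, 0.0324], [0.6127, 0.055], [0.5578, 0.0628]]
   z by depth [0.5898 0.0854 0.019 ]
   z by depth [0.5853 0.0321 0.0001]
   z by depth [0.6122 0.055  0.0223]
   z by depth [0.5601 0.0631 0.0058]
0.05363732682700949 0.055497540027719054
disc [[0.4647, 0.0697]]
   z by depth [0.4645 0.0696 0.0202]
body [[0.514, 0.2677]]
   z by depth [0.5137 0.2669 0.0333]
plate [[0.5729, 0.306], [0.5495, 0.2084], [0.4542, 0.2324], [0.4779, 0.3281]]
   z by depth [0.5728 0.3058 0.0107]
   z by depth [0.5507 0.2097 0.0023]
   z by depth [ 0.4548  0.2346 -0.0008]
   z by depth [0.4779 0.3281 0.0103]
[0.5136 0.2687 0.01  ] [np.float64(0.09757512969603008), np.float64(0.10035979927118566), np.float64(0.09822712961644972), np.float64(0.09860413599397627)] [np.float64(-13.137507774083131), np.float64(-103.50367483118224), np.float64(165.8347281723793), np.float64(76.12011296238845)]
posts [[0.542, 0.2868], [0.5292, 0.241], [0.4848, 0.2528], [0.4961, 0.2986]]
   z by depth [0.5416 0.2861 0.0626]
   z by depth [0.5291 0.2408 0.061 ]
   z by depth [0.4848 0.2528 0.0597]
   z by depth [0.4956 0.2973 0.0646]
[0.513  0.2698 0.06  ] [np.float64(0.04743124175710515), np.float64(0.047583009927698997), np.float64(0.046028030850024756), np.float64(0.04723845393657)] [np.float64(-14.407408715375123), np.float64(-105.58585073073607), np.float64(165.17382220941712), np.float64(76.10909777635348)]
cap, tip [[0.5567, -0.2553], [0.5824, -0.259]]
   z by depth [ 0.5569 -0.2557  0.1308]
   z by depth [ 0.582  -0.2583  0.134 ]
-8.226378560252769
housing [[0.5356, -0.3675]]
   z by depth [ 0.5358 -0.368   0.117 ]
-100.63743949487815 0.11419549157485871
```

```bash
python3 - <<'E'
from h import *
np.set_printoptions(precision=3,suppress=True)
pi=np.pi
for n,p in dict(sp=[.5856,.0589,.001],di=[.4647,.0697,.001],ho=[.5133,.2693,.031],cap=[.5567,-.2553,.096],cap2=[.5567,-.2553,.18]).items():
    for y in [1.33,-1.815, 1.33+pi/2, 1.33-pi/2,-.14,1.43,-1.71,3.0]:
        print(n,round(y,2),inverse_kinematics(p,[pi,0,y]))
E
```

```text
sp 1.33 [-0.101  0.512  1.698 -0.     0.932  0.14 ]
sp -1.81 [-0.101  0.512  1.698 -0.     0.932 -2.999]
sp 2.9 [-0.101  0.512  1.698  0.     0.932 -1.431]
sp -0.24 [-0.101  0.512  1.698 -0.     0.932  1.71 ]
sp -0.14 [-0.101  0.512  1.698 -0.     0.932  1.61 ]
sp 1.43 [-0.101  0.512  1.698 -0.     0.932  0.04 ]
sp -1.71 [-0.101  0.512  1.698 -0.     0.932 -3.104]
sp 3.0 [-0.101  0.512  1.698  0.     0.932 -1.53 ]
di 1.33 [-0.105  0.31   2.003 -0.     0.828  0.136]
di -1.81 [-0.105  0.31   2.003 -0.     0.828 -3.002]
di 2.9 [-0.105  0.31   2.003  0.     0.828 -1.435]
di -0.24 [-0.105  0.31   2.003 -0.     0.828  1.707]
di -0.14 [-0.105  0.31   2.003 -0.     0.828  1.606]
di 1.43 [-0.105  0.31   2.003 -0.     0.828  0.036]
di -1.71 [-0.105  0.31   2.003 -0.     0.828 -3.107]
di 3.0 [-0.105  0.31   2.003  0.     0.828 -1.534]
ho 1.33 [ 0.279  0.446  1.719 -0.     0.977  0.519]
ho -1.81 [ 0.279  0.446  1.719  0.     0.977 -2.619]
ho 2.9 [ 0.279  0.446  1.719  0.     0.977 -1.051]
ho -0.24 [ 0.279  0.446  1.719 -0.     0.977  2.09 ]
ho -0.14 [ 0.279  0.446  1.719 -0.     0.977  1.989]
ho
[... 313 characters left out ...]
cap -0.24 [-0.624  0.41   1.61  -0.     1.122  1.188]
cap -0.14 [-0.624  0.41   1.61  -0.     1.122  1.087]
cap 1.43 [-0.624  0.41   1.61   0.     1.122 -0.483]
cap -1.71 [-0.624  0.41   1.61  -0.     1.122  2.657]
cap 3.0 [-0.624  0.41   1.61   0.     1.122 -2.053]
cap2 1.33 [-0.624  0.31   1.556  0.     1.275 -0.383]
cap2 -1.81 [-0.624  0.31   1.556 -0.     1.275  2.762]
cap2 2.9 [-0.624  0.31   1.556  0.     1.275 -1.954]
cap2 -0.24 [-0.624  0.31   1.556 -0.     1.275  1.188]
cap2 -0.14 [-0.624  0.31   1.556 -0.     1.275  1.087]
cap2 1.43 [-0.624  0.31   1.556  0.     1.275 -0.483]
cap2 -1.71 [-0.624  0.31   1.556 -0.     1.275  2.657]
cap2 3.0 [-0.624  0.31   1.556  0.     1.275 -2.053]
```

```bash
cat >> h.py <<'E'
from scipy.spatial.transform import Rotation as Ro
def wristpic(name):
    P=np.array(monitor.get_position()); r=monitor.get_ee_rot()
    p,d=imaging.camera('wrist'); T=np.eye(4); T[:3,:3]=Ro.from_euler('xyz',r).as_matrix(); T[:3,3]=P
    m=imaging.camera_model('wrist'); W=T@m['T_tool_cam']
    np.savez('/tmp/'+name+'.npz',p=p,d=d,W=W); save(name+'.png',p); return p,d,W
def wun(uv,z,W):
    K=imaging.camera_model('wrist')['intrinsics']; uv=np.array(uv,float).reshape(-1,2)
    q=uv-K[[0,1],[2,2]]; r=np.linalg.norm(q,axis=1); th=r/K[0,0]
    s=np.where(r>1e-6,np.sin(th)/np.maximum(r,1e-9),0)
    ray=np.c_[q*s[:,None],np.cos(th)]@W[:3,:3].T; c=W[:3,3]
    return c+ray*((z-c[2])/ray[:,2])[:,None]
def wproj(P,W):
    K=imaging.camera_model('wrist')['intrinsics']; P=np.atleast_2d(P)
    c=(P-W[:3,3])@W[:3,:3]; r=np.linalg.norm(c[:,:2],axis=1); th=np.arctan2(r,c[:,2])
    return K[[0,1],[2,2]]+c[:,:2]*(K[0,0]*th/np.maximum(r,1e-9))[:,None]
E
python3 - <<'E'
from h import *
arm.move_pose([.5856,.0589,.13],[np.pi,0,1.33])
print(monitor.get_t(),monitor.get_position(),monitor.get_ee_rot())
wristpic('w1')
E
```

```text
2.275 [0.58552565 0.05993284 0.1301958 ] [ 3.14140532e+00 -2.88065884e-04  1.33157497e+00]
```

View pics/w1.png

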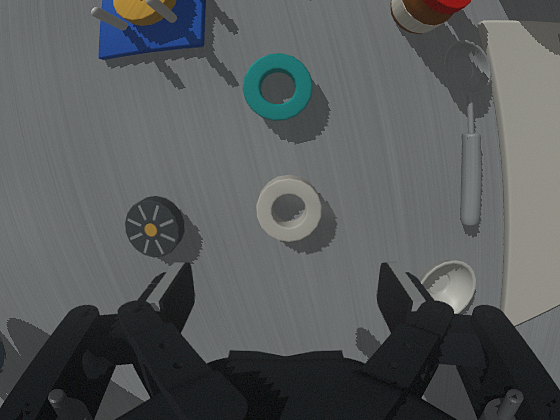

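```bash
python3 - <<'E'
from h import *
z=np.load('/tmp/w1.npz');p=z['p']
c=cv2.resize(p[165:265,115:335],None,fx=3.6,fy=3.6,interpolation=cv2.INTER_CUBIC); save('w1c.png',c)
W=z['W']
def circ(c,r,h):
    a=np.linspace(0,2*np.pi,73); return np.c_[c[0]+r*np.cos(a),c[1]+r*np.sin(a),0*a+h]
o=cv2.resize(p,None,fx=4,fy=4,interpolation=cv2.INTER_CUBIC)
for cc,r,h in [((.5856,.0589),.027,.02),((.5856,.0589),.014,.02),((.4647,.0697),.027,.018)]:
    uv=(wproj(circ(cc,r,h),W)+.5)*4-.5
    cv2.polylines(o,[np.int32(uv.round())],True,(255,0,255),1)
save('w1o.png',o[160*4:260*4,120*4:330*4][:, :800])
print(unproj('top',[[300,170]],.026))
E
```

```text
[[ 0.71252467 -0.05371094  0.026     ]]
```

View pics/w1o.png

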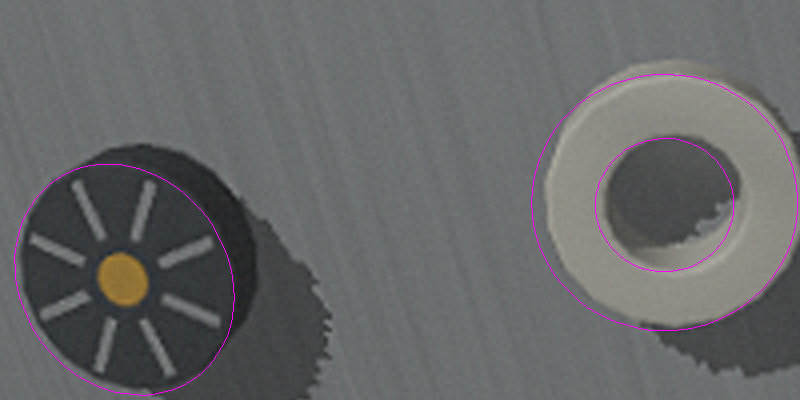

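```bash
python3 - <<'E'
from h import *
np.set_printoptions(precision=4,suppress=True)
R=[np.pi,0,1.33]
arm.movel([.5866,.0587,.002],R,v=.12)
print(monitor.get_t(),monitor.get_position(),monitor.get_ee_rot(),monitor.get_wrist_force())
command_gripper(.04,50)
print(monitor.get_width(),monitor.get_wrist_force())
arm.movel([.5866,.0587,.13],v=.2)
print(monitor.get_width(),monitor.get_wrist_force(),monitor.get_position())
arm.move_pose([.5133,.2693,.13],R)
print(monitor.get_t(),monitor.get_position(),monitor.get_width())
p,d,W=wristpic('w2')
p,d=imaging.camera('scene'); save('s2.png',p)
E
```

```text
3.5417 [0.5874 0.0586 0.0029] [ 3.1399 -0.0003  1.33  ] [-0.043  -0.4003  0.3164]
0.05122333042973668 [-0.7026  0.7866  6.2353]
0.05146910428788076 [-0.4874 -0.4102 -0.2109] [0.5856 0.0588 0.1287]
5.6417 [0.5135 0.2685 0.1293] 0.05119053617026175
```

View pics/w2.png

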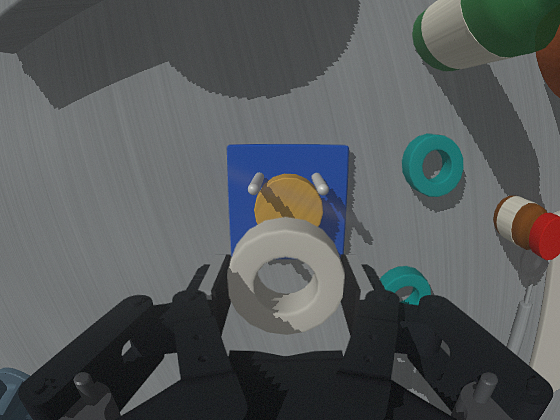

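View pics/s2.png

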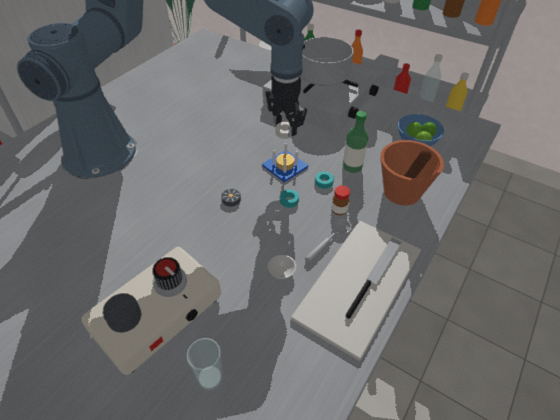

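```bash
python3 - <<'E'
from h import *
z=np.load('/tmp/w2.npz');p=z['p'];W=z['W']
def circ(c,r,h):
    a=np.linspace(0,2*np.pi,73); return np.c_[c[0]+r*np.cos(a),c[1]+r*np.sin(a),0*a+h]
o=cv2.resize(p,None,fx=4,fy=4,interpolation=cv2.INTER_CUBIC)
def draw(P,col=(255,0,255)):
    uv=(wproj(P,W)+.5)*4-.5; cv2.polylines(o,[np.int32(uv.round())],False,col,1)
t=(.5135,.2685)
draw(circ(t,.027,.1465)); draw(circ(t,.014,.1465)); draw(circ(t,.027,.1265),(0,255,0))
hc=np.array([.5133,.2693]);ya=-.245
def H(x,y,zz): return [hc[0]+x*np.cos(ya)-y*np.sin(ya),hc[1]+x*np.sin(ya)+y*np.cos(ya),zz]
draw(np.array([H(x,y,.01) for x,y in [(.05,.05),(-.05,.05),(-.05,-.05),(.05,-.05),(.05,.05)]]))
for sx in (1,-1):
  for sy in (1,-1):
    q=H(sx*.02335,sy*.02335,0); draw(circ(q,.004,.06)); draw(np.array([[q[0],q[1],.01],[q[0],q[1],.062]]),(255,255,0))
save('w2o.png',o[130*4:345*4:2,200*4:380*4:2][:, :].repeat(1,0)); save('w2p.png',o[135*4:235*4,200*4:380*4]); save('w2q.png',o[210*4:340*4,200*4:380*4])
E
```

```text
(no output)
```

View pics/w2p.png

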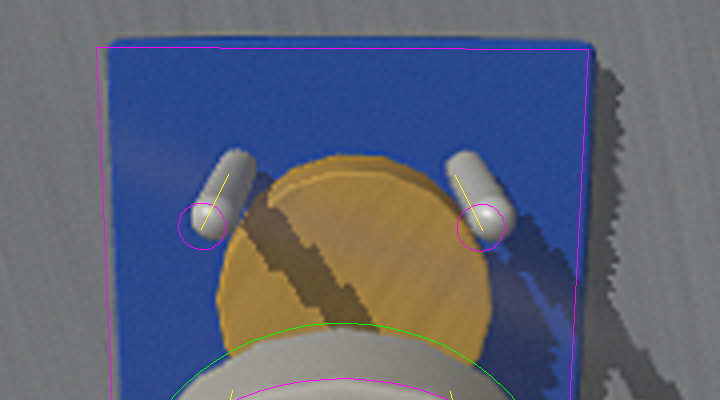

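View pics/w2q.png

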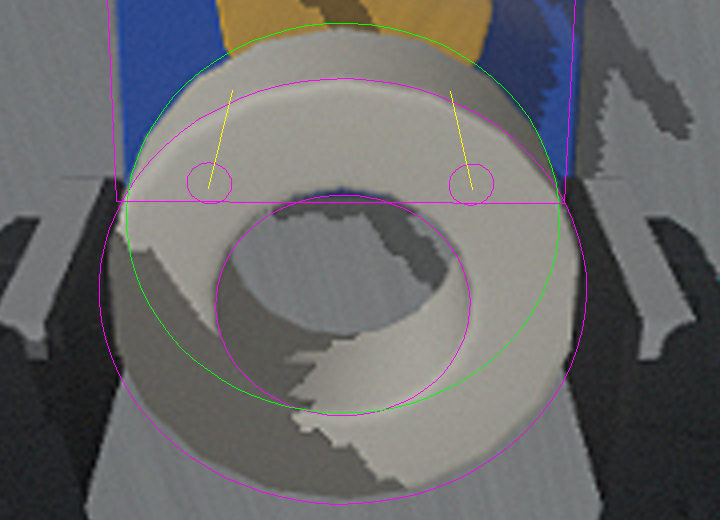

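```bash
cat >> h.py <<'E'
def circ(c,r,h):
    a=np.linspace(0,2*np.pi,73); return np.c_[c[0]+r*np.cos(a),c[1]+r*np.sin(a),0*a+h]
def overlay(name,out,hc,ya,t,zb,ht,x0,y0,x1,y1,s=4):
    z=np.load('/tmp/'+name+'.npz');p=z['p'];W=z['W']
    o=cv2.resize(p,None,fx=s,fy=s,interpolation=cv2.INTER_CUBIC)
    def draw(P,col=(255,0,255)):
        uv=(wproj(np.array(P),W)+.5)*s-.5; cv2.polylines(o,[np.int32(uv.round())],False,col,1)
    def H(x,y,zz): return [hc[0]+x*np.cos(ya)-y*np.sin(ya),hc[1]+x*np.sin(ya)+y*np.cos(ya),zz]
    draw([H(x,y,.01) for x,y in [(.05,.05),(-.05,.05),(-.05,-.05),(.05,-.05),(.05,.05)]])
    for sx in (1,-1):
      for sy in (1,-1):
        q=H(sx*.02335,sy*.02335,0); draw(circ(q,.004,.058)); draw([[q[0],q[1],.01],[q[0],q[1],.062]],(255,255,0))
    if t is not None: draw(circ(t,.027,zb+ht)); draw(circ(t,.027,zb),(0,255,0))
    save(out,o[int(y0*s):int(y1*s),int(x0*s):int(x1*s)])
E
python3 - <<'E'
from h import *
np.set_printoptions(precision=4,suppress=True)
arm.movel([.5147,.2700,.078],[np.pi,0,1.33],v=.15)
arm.dwell(.15)
P=monitor.get_position(); print(monitor.get_t(),P,monitor.get_position(),monitor.get_position(),monitor.get_ee_rot())
wristpic('w3')
overlay('w3','w3o.png',[.5147,.27],-.245,P[:2],P[2]-.003,.02,195,100,385,330,3)
p,d=imaging.camera('scene'); np.savez('/tmp/s3.npz',p=p,d=d)
save('s3c.png',cv2.resize(p[110:190,240:330],None,fx=7,fy=7,interpolation=cv2.INTER_CUBIC))
E
```

```text
6.3917 [0.5158 0.2701 0.0794] [0.5158 0.2701 0.0794] [0.5158 0.2701 0.0794] [ 3.1395 -0.0012  1.3297]
```

View pics/w3o.png

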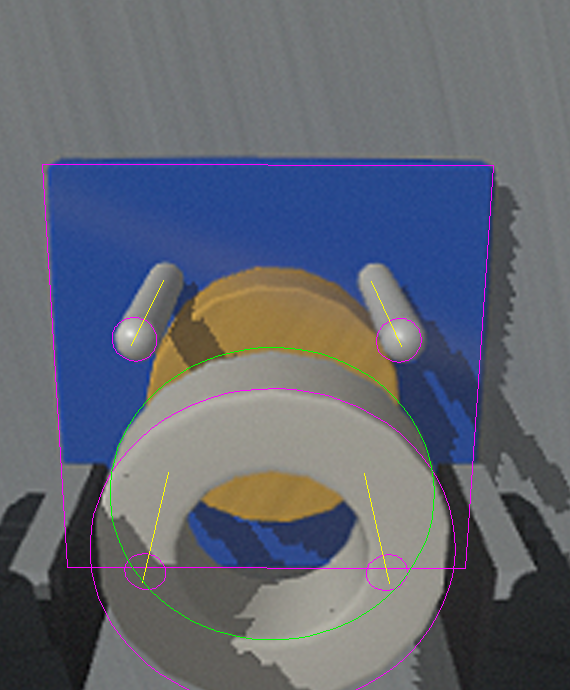

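View pics/s3c.png

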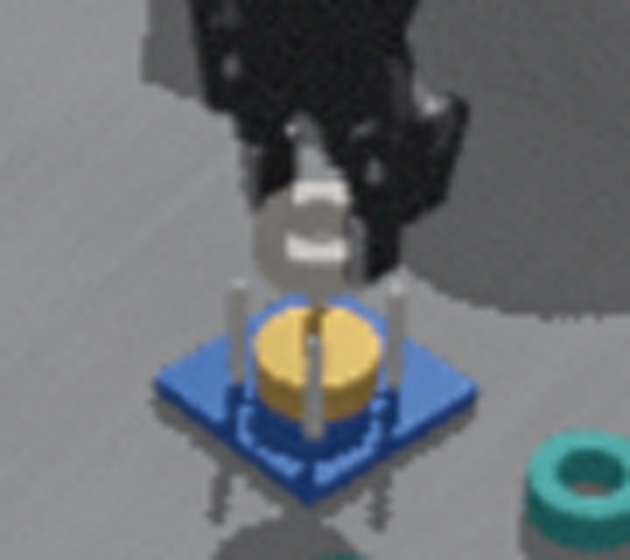

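```bash
cat >> h.py <<'E'
def goto(P,rot,v=.15,n=2,tol=.0005):
    P=np.array(P,float); c=P.copy()
    for i in range(n):
        arm.movel(list(c),rot,v=v); arm.dwell(.1)
        e=P-np.array(monitor.get_position())
        if np.abs(e).max()<tol: break
        c=c+e
    return c,np.array(monitor.get_position())
E
python3 - <<'E'
from h import *
np.set_printoptions(precision=4,suppress=True)
R=[np.pi,0,1.33]
c,p=goto([.5148,.2701,.068],R); print(c,p,monitor.get_wrist_force(),monitor.get_t())
off=c-p
for z in [.055,.040,.035]:
    arm.movel(list(np.array([.5148,.2701,z])+off),R,v=.08)
    print(z,monitor.get_position(),monitor.get_wrist_force(),monitor.get_width())
print(monitor.get_t())
wristpic('w4')
E
```

```text
[0.5148 0.2701 0.068 ] [0.5148 0.2702 0.0681] [ 0.6438 -1.365   0.1507] 6.8417
0.055 [0.514  0.2698 0.0538] [ 0.308  -0.2936 -0.0435] 0.051423505793068376
0.04 [0.5141 0.2698 0.0388] [-0.8178 -0.4511 -0.4911] 0.05099244380675807
0.035 [0.5147 0.27   0.0346] [-0.4112  0.4464  0.0188] 0.0512384572793323
7.7417
```

View pics/w4.png

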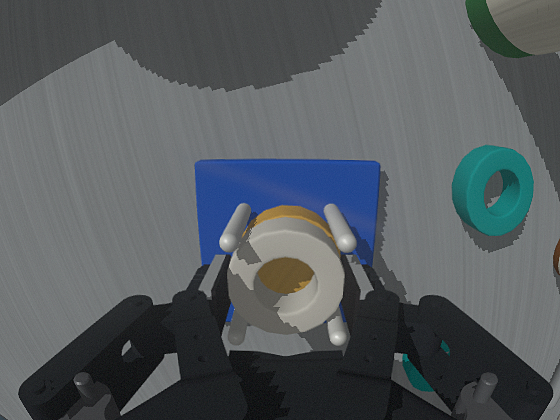

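```bash
python3 - <<'E'
from h import *
np.set_printoptions(precision=4,suppress=True)
R=[np.pi,0,1.33]
arm.movel([.5147,.2700,.0325],R,v=.05)
print(monitor.get_position(),monitor.get_wrist_force())
command_gripper(.080)
arm.movel([.5147,.2700,.12],R,v=.25)
print(monitor.get_t(),monitor.get_position())
P=monitor.get_position()
wristpic('w5')
overlay('w5','w5o.png',[.5147,.27],-.245,[.5147,.27],.03,.02,180,130,380,330,4)
E
```

```text
[0.5153 0.2702 0.0331] [ 0.732  -0.1913  2.5477]
8.9417 [0.5152 0.2702 0.1211]
```

View pics/w5o.png

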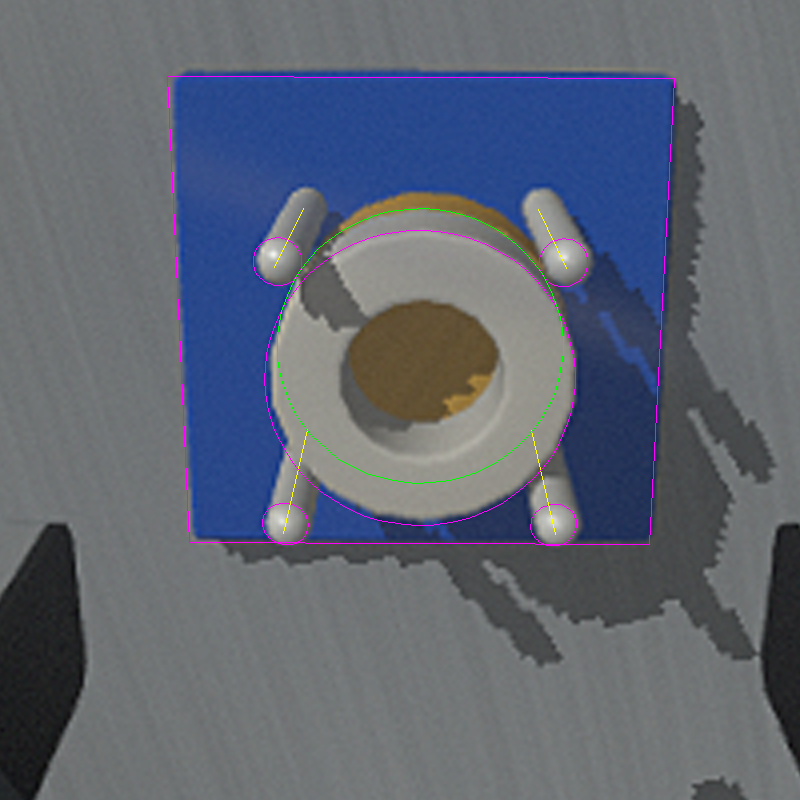

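The spacer is seated flat between the four posts. Next is the disc.

```bash
python3 - <<'E'
from h import *
np.set_printoptions(precision=4,suppress=True)
arm.move_pose([.4655,.0700,.10],[np.pi,0,1.33])
arm.dwell(.1)
P=monitor.get_position();print(P,monitor.get_t())
wristpic('w6')
overlay('w6','w6o.png',[.5147,.27],-.245,[.4650,.0700],0,.018,185,130,385,330,4)
E
```

```text
[0.4661 0.071  0.1001] 9.9333
```

View pics/w6o.png

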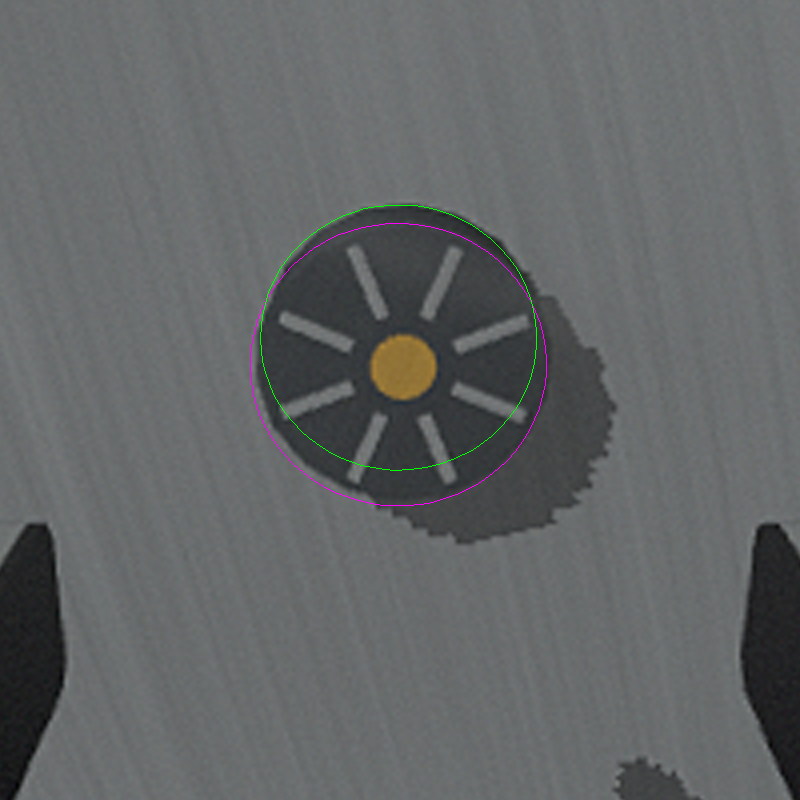

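```bash
python3 - <<'E'
from h import *
np.set_printoptions(precision=4,suppress=True)
R=[np.pi,0,1.33]
arm.movel([.4660,.0701,.001],R,v=.12)
print(monitor.get_t(),monitor.get_position(),monitor.get_wrist_force())
command_gripper(.04,80)
print(monitor.get_width(),monitor.get_position(),monitor.get_wrist_force())
arm.movel([.4660,.0701,.13],R,v=.2)
print(monitor.get_width(),monitor.get_wrist_force(),monitor.get_position())
arm.move_pose([.5147,.27,.13],R)
c,P=goto([.5147,.27,.092],R,n=1)
print(monitor.get_t(),P,monitor.get_width(),monitor.get_wrist_force())
wristpic('w7')
overlay('w7','w7o.png',[.5147,.27],-.245,P[:2],P[2]-.0015,.018,185,120,385,340,3)
E
```

```text
10.9583 [0.4666 0.0701 0.0015] [0.2568 0.2554 0.392 ]
0.050929238654604476 [0.4666 0.0701 0.0026] [-5.1197  0.1475 13.6178]
0.050625595212343305 [-0.0511  0.0856 -3.1611] [0.4651 0.0702 0.129 ]
13.475 [0.5157 0.2695 0.0932] 0.05023810097837722 [ 0.7294 -0.0882 -0.951 ]
```

View pics/w7o.png

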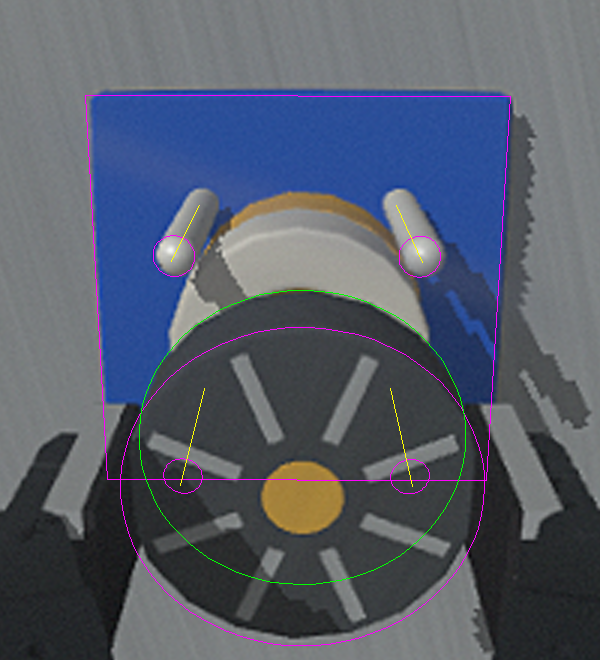

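```bash
python3 - <<'E'
from h import *
np.set_printoptions(precision=4,suppress=True)
R=[np.pi,0,1.33]
c,p=goto([.5148,.2701,.070],R,n=3); print(c,p)
for z in [.060,.055]:
    arm.movel([c[0],c[1],z],R,v=.06)
    print(monitor.get_position(),monitor.get_wrist_force(),monitor.get_width())
print(monitor.get_t())
wristpic('w8')
E
```

```text
[0.5145 0.2699 0.0693] [0.5146 0.27   0.0696]
[0.5138 0.2697 0.0591] [-0.2432 -0.561  -1.2836] 0.05017973756800481
[0.5142 0.2698 0.0545] [ 0.7055 -0.4585 -1.6948] 0.05096192725209757
14.8333
```

View pics/w8.png

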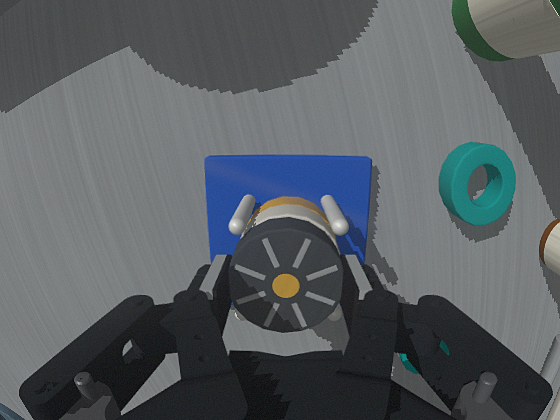

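```bash
python3 - <<'E'
from h import *
np.set_printoptions(precision=4,suppress=True)
R=[np.pi,0,1.33]
arm.movel([.5147,.2700,.052],R,v=.04)
print(monitor.get_position(),monitor.get_wrist_force())
command_gripper(.080)
arm.movel([.5147,.2700,.14],R,v=.25)
print(monitor.get_t(),monitor.get_position())
wristpic('w9')
overlay('w9','w9o.png',[.5147,.27],-.245,[.5147,.27],.05,.018,180,130,380,330,4)
E
```

```text
[0.5153 0.2702 0.0527] [-0.3354  0.0784  2.4136]
16.0333 [0.5152 0.2702 0.1411]
```

View pics/w9o.png

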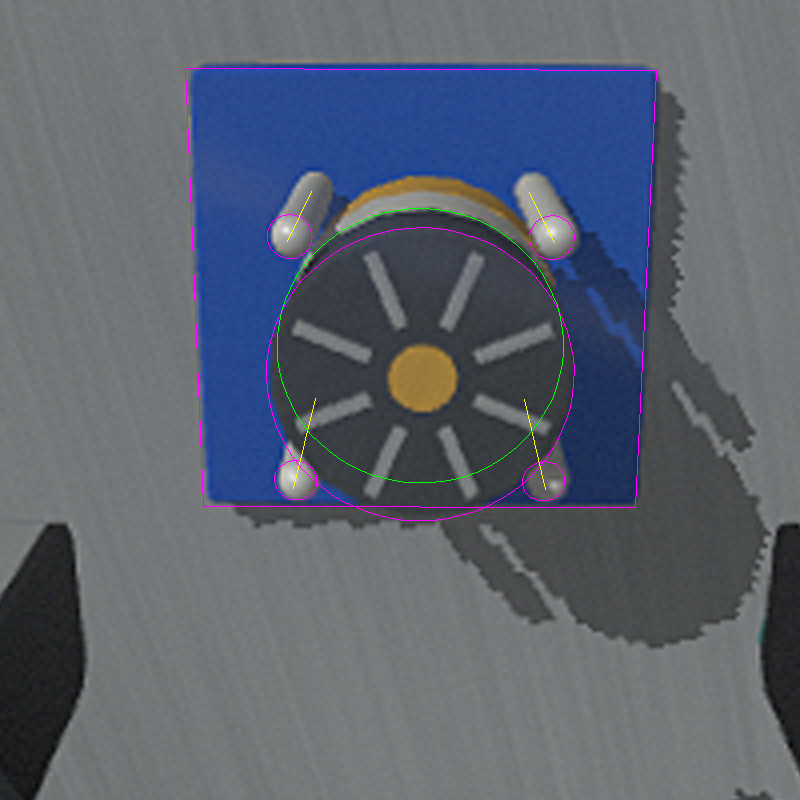

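```bash
python3 - <<'E'
from h import *
np.set_printoptions(precision=4,suppress=True)
arm.movel([.5147,.2700,.20],None,v=.3)
arm.move_pose([.5575,-.2553,.20],[np.pi,0,1.33])
arm.dwell(.1)
P=monitor.get_position();print(P,monitor.get_ee_rot(),monitor.get_t())
p,d,W=wristpic('w10')
s=4;o=cv2.resize(p,None,fx=s,fy=s,interpolation=cv2.INTER_CUBIC)
c=(.5570,-.2553)
for cc,r,h in [(c,.028,.132),(c,.036,.09)]:
    cv2.polylines(o,[np.int32(((wproj(circ(cc,r,h),W)+.5)*s-.5).round())],True,(0,255,0),1)
save('w10o.png',o[120*s:320*s,190*s:390*s])
p,d=imaging.camera('top'); save('t10.png',p)
E
```

```text
[ 0.5579 -0.2541  0.2   ] [ 3.1415 -0.0002  1.3317] 18.4417
```

View pics/w10o.png

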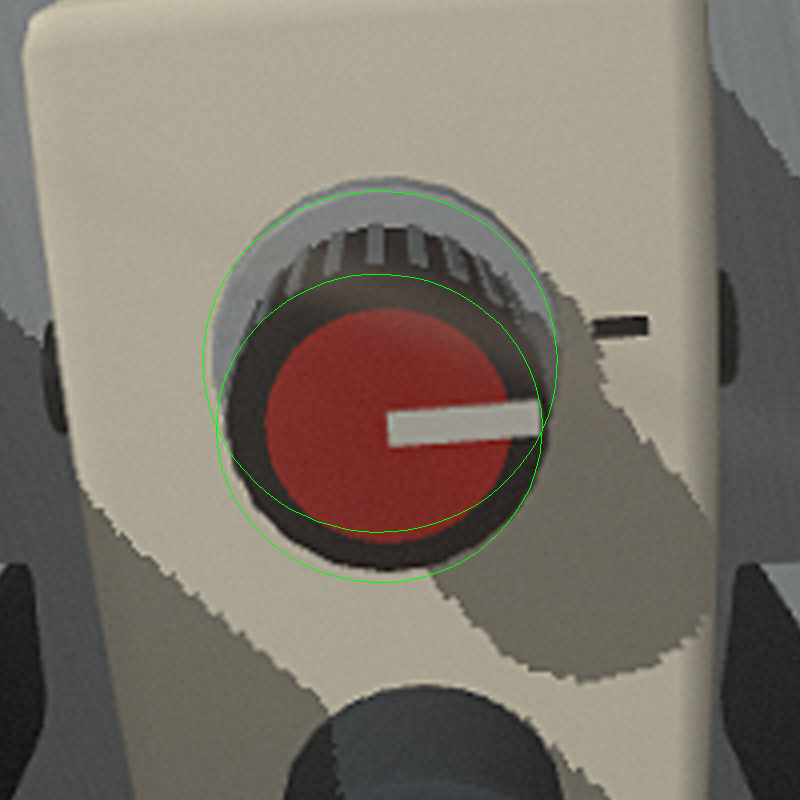

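View pics/w10.png

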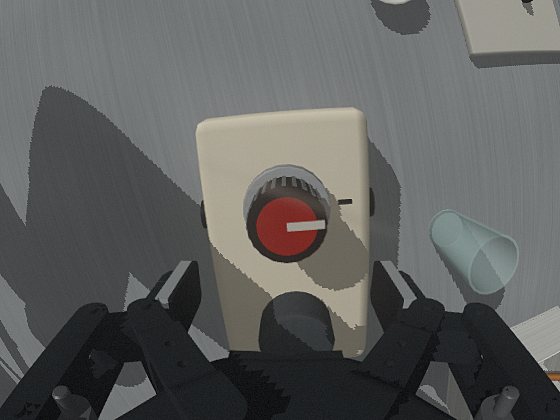

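```bash
python3 - <<'E'
from h import *
np.set_printoptions(precision=4,suppress=True)
R=[np.pi,0,1.33]
def st(n): print(n,'t',round(monitor.get_t(),2),'P',monitor.get_position(),'yaw',round(monitor.get_ee_rot()[2],3),'F',monitor.get_wrist_force(),'M',monitor.get_torque(),'w',round(monitor.get_width(),4),'j6',round(monitor.get_effort()[5],2))
arm.movel([.5581,-.2545,.13],R,v=.15)
arm.movel([.5581,-.2545,.0985],R,v=.08); st('down')
command_gripper(.04,60); st('grip')
for y in [1.48,1.63,1.78]:
    arm.move_pose([.5581,-.2545,.0985],[np.pi,0,y]); st(y)
p,d=imaging.camera('top'); save('t11.png',p)
save('t11c.png',cv2.resize(p[170:260,355:485],None,fx=6,fy=6,interpolation=cv2.INTER_CUBIC))
wristpic('w11')
E
```

```text
down t 19.7 P [ 0.5578 -0.2543  0.0979] yaw 1.33 F [ 0.8301 -0.089   0.6196] M [-0.0634 -0.0099  0.0213] w 0.0799 j6 0.0
grip t 20.05 P [ 0.5587 -0.2549  0.0994] yaw 1.33 F [ 0.4335 -1.0411  4.0616] M [0.0306 0.0476 0.0299] w 0.0549 j6 0.0
1.48 t 20.32 P [ 0.5587 -0.2549  0.0994] yaw 1.477 F [-1.0086  0.5478  5.4034] M [0.0158 0.1146 0.0905] w 0.0542 j6 -0.3
1.63 t 20.58 P [ 0.5587 -0.255   0.0994] yaw 1.626 F [ 0.1532 -0.204   5.4239] M [0.0127 0.0994 0.0604] w 0.0546 j6 -0.18
1.78 t 20.85 P [ 0.5587 -0.255   0.0994] yaw 1.776 F [-0.6569  0.0682  5.3752] M [0.01   0.0273 0.1636] w 0.0545 j6 -0.18
```

View pics/w11.png

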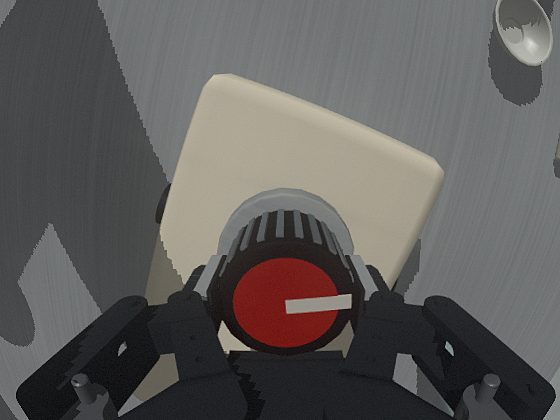

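The cap turned with the gripper through 0.45 rad with almost no torque: the pointer kept its angle in the wrist view. So counter-clockwise is the loosening sense. I'll carry on to about 1.2 rad, then lift.

```bash
python3 - <<'E'
from h import *
np.set_printoptions(precision=4,suppress=True)
def st(n): print(n,'t',round(monitor.get_t(),2),'P',monitor.get_position(),'yaw',round(monitor.get_ee_rot()[2],3),'F',monitor.get_wrist_force(),'Mz',monitor.get_torque()[2],'w',round(monitor.get_width(),4),'j6',round(monitor.get_effort()[5],2))
for y in [2.15,2.55]:
    arm.move_pose([.5581,-.2545,.0985],[np.pi,0,y]); st(y)
R=[np.pi,0,2.55]
wristpic('w12a')
for z in [.1005,.104,.108]:
    arm.movel([.5581,-.2545,z],R,v=.05); st(z)
    if abs(np.array(monitor.get_wrist_force())[2])>25: break
wristpic('w12')
E
```

```text
2.15 t 21.39 P [ 0.5587 -0.255   0.0994] yaw 2.146 F [ 0.1548 -0.4259  4.7581] Mz 0.08181475015283848 w 0.0545 j6 -0.03
2.55 t 21.86 P [ 0.5587 -0.2549  0.0994] yaw 2.546 F [ 0.0333 -0.1839  5.6503] Mz 0.12393132998388647 w 0.0546 j6 -0.04
0.1005 t 22.16 P [ 0.5577 -0.2542  0.1   ] yaw 2.548 F [-0.2464  0.2582 -2.239 ] Mz 0.03453580768521429 w 0.0545 j6 0.03
0.104 t 22.41 P [ 0.5581 -0.2545  0.1041] yaw 2.549 F [ 0.1229 -0.2502 -0.9592] Mz -0.025119814005163856 w 0.0548 j6 0.01
0.108 t 22.66 P [ 0.5583 -0.2547  0.1084] yaw 2.55 F [ 0.0172  0.6926 -0.4789] Mz -0.03559668752685722 w 0.0545 j6 0.0
```

View pics/w12.png

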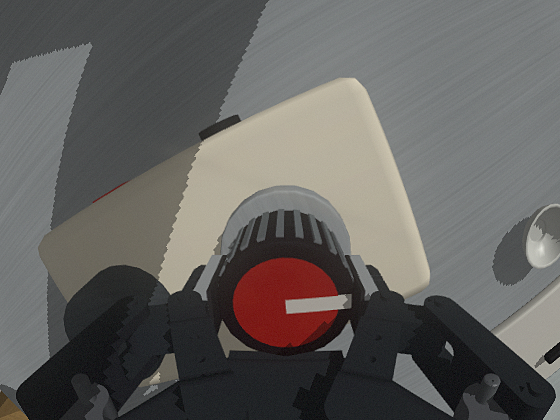

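It lifts freely. Raising to 80 mm and checking.

```bash
python3 - <<'E'
from h import *
np.set_printoptions(precision=4,suppress=True)
R=[np.pi,0,2.55]
arm.movel([.5583,-.2547,.13],R,v=.08)
c,P=goto([.5586,-.2549,.1799],R,v=.12,n=3); arm.dwell(.3)
print(c,P,monitor.get_position(),monitor.get_ee_rot(),monitor.get_wrist_force(),monitor.get_width(),monitor.get_t())
wristpic('w13')
p,d=imaging.camera('scene'); save('s13.png',p); 
a=cv2.resize(p[225:345,75:225],None,fx=5,fy=5,interpolation=cv2.INTER_CUBIC); save('s13c.png',a[:600,:800])
b=cv2.resize(p[120:220,220:340],None,fx=6,fy=6,interpolation=cv2.INTER_CUBIC); save('s13h.png',b)
E
```

```text
[ 0.5587 -0.2549  0.1802] [ 0.5587 -0.2549  0.1802] [ 0.5587 -0.255   0.1802] [-3.1416  0.0001  2.55  ] [ 0.5316 -0.1371 -0.6861] 0.054724907524973165 24.8
```

View pics/s13.png

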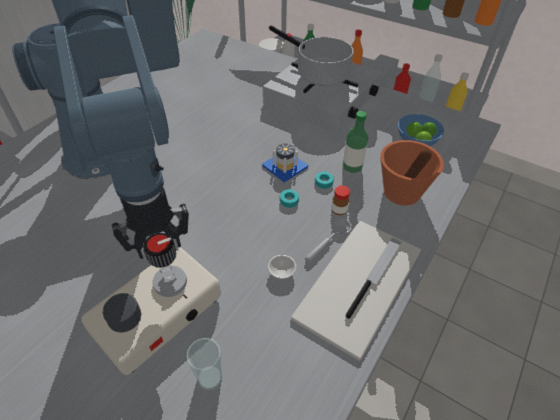

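View pics/s13h.png

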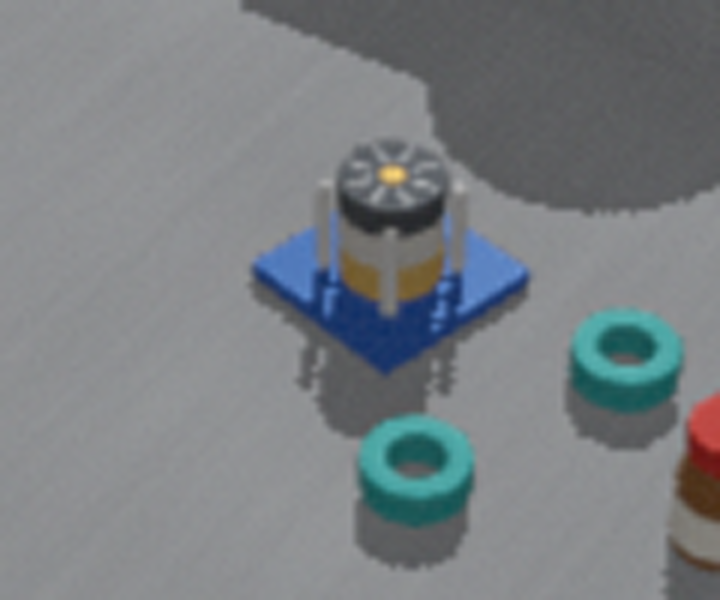

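View pics/w13.png

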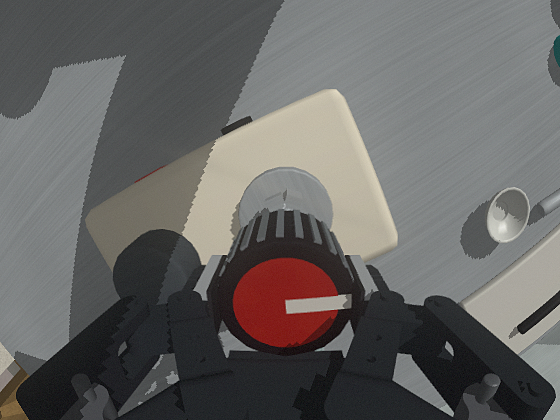

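The scene view shows the stack brass, white, steel seated level in the holder, near (285,158). The cap is held level over the bare neck, at about (160,247) with the neck at (170,280). The bystanders haven't moved, so I'm handing in.

```bash
python3 -c "
from h import *
ticket.job_done(); print(monitor.get_t(),monitor.get_position())"
```

```text
the job is handed in; nothing more can be done
the job is handed in; nothing more can be done
```

The fresh set is complete, and the grinder's cap is off and held level over its neck. I handed the job in at about 25 s of the 64 s allowed.

- **Set:** The white spacer sits flat on the brass body and the steel disc flat on the spacer, between the four posts. Wrist and scene pictures after each placing show the stack level, and the contact forces I read while placing were under 3 N.
- **Cap thread:** I tried counter-clockwise (seen from above) first. The cap turned with the gripper at under 0.2 N m, so I did not need to try the other way. After about 1.2 rad it lifted freely.
- **Final hold:** The cap is about 81 mm above its seat by the tool reading. It is back at the x and y where I gripped it, level by the tool reading, and gripped with 60 N.
- **Other things:** In the last scene picture the other kitchen items and both turquoise rings are where they were.
- **Disagreements:**
  - The top and wrist cameras differed by 1 to 2 mm, so I used the wrist camera's positions near the grasps.
  - The finger opening read 1 to 4 mm under the true diameters on every grasp, but the pictures showed each part properly held.

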